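Set up the label dispenser and start the batch

ROBOT

A 6-joint arm with a two-finger parallel gripper is mounted at the origin on the work surface. World frame = base frame: x ahead of the robot, y to its left, z up, the work surface at z = 0. Lengths are in mm, angles in rad, forces in N, time in s.
With the tool pointing down it reaches from about 300 to 775 mm from the base axis. Payload 14.6 kg.
Tool frame: the origin (TCP) lies midway between the tips of the shut fingers; the grasp point (between the pads) lies 19 mm behind it (manip.hold_point_z is the distance from the TCP to the grasp point, in mm); z points along the fingers, y is the direction in which the jaws open and shut (so a half turn about z gives the same grasp; the last joint's range is limited). The gripper opens to 94 mm and grips with 3 to 60 N. Pads are 16 mm wide; open, the fingers measure 119 mm over their backs; the gripper's body (75 mm by 177 mm) begins 78 mm behind the grasp point.
Start: joints at [1.237, 0.3, 1.521, -0, 1.321, -0.067], TCP at [145.003, 530.531, 205.446] pointing down, gripper open.
Joint ranges: [-3.03, 3.03], [-0.79, 2.21], [0.23, 2.52], [-1.04, 4.18], [0, 3.07], [-2.55, 2.55]. Speed limits (rad/s): [2.22, 2.22, 2.57, 3.14, 3.14, 3.14].

INTERFACE

Orientations are given as [roll, pitch, yaw] about the fixed x, y, z axes, in that order (R = Rz(yaw) Ry(pitch) Rx(roll)).
In Python, from cell import manip gives the robot as it stands.
- The arm moves only by the shell command python3 -m crank 'ROWS' [OPENING] [FORCE]. ROWS is JSON, a list of rows, each an object with "offset": the shift along the world's x, y, z in m, a list of three; "spin": the turn about the world's z in degrees. In form: [{"offset": [dx, dy, dz], "spin": spin}, ...]. A call has exactly 8 rows; each row is the pose to reach, as a shift and turn from the pose measured when the call began; what a row does not reach only later rows make up. A row lasts 1/12 s, in which the tool goes at most 41.7 mm and 7.16 degrees, less where a joint would pass 70% of its speed; a pose out of reach is approached as far as the arm can. A call with a gripper value outside its range is refused whole. OPENING is the opening, from 0 (shut) to 1 (fully open), set as the call begins (- or left out, the last holds). The fingers move at their own pace and stop on an object; FORCE is the grip in N (left out, the last holds). Time passes only in rows, so rows that repeat a pose let the fingers close, or fill a call up. It gives the time, the measured TCP pose, the force and the opening at its end, in the units of the state.
- manip.read_state(): the state, without advancing time (a new reading comes with each control period).
- manip.camera(name): name is "scene" or "top"; returns a dict with "pixels" (384x512x3 uint8, red, green, blue), "fx", "fy", "cx", "cy" (pixels), "extrinsics" (4x4, takes a point from world to camera coordinates). Camera axes: x right, y down, z forward; pixel columns grow to the right and rows downward; lengths in mm; the calibration is good to about 2 mm. A picture is of the moment at which its call begins. There is no depth.
- manip.sign_off(): hands the job in, once; it reports no verdict.
Trained networks look in a picture, given as the dict that the camera call returned (one of the last four; its "shot" number tells which), for a name from the list of things; names that differ only in an ending like _2 or _b are one class to them, and where a whole thing is asked for, a point or a joint stands for the part that bears it (a point fixed in the world has none). Each returns a list of dicts, best first, with "conf" (0 to 1); they miss things now and then, are a little off and sometimes report something else, mostly with a low value. They report only what shows in the picture. A call takes as long as a camera call.
- manip.search_frame(picture, name): "location" ([x, y, z] in mm, in world coordinates, good to about 4 mm: the middle of the surface that is visible of it).
- manip.masks_of(picture, name): "mask" (384x512 bool, what is visible of it).
The state is a dict: "clock": time; "joints": joint angles; "qd": joint speeds; "effort": joint torques, N m; "eef_pos": TCP position; "eef_rot": TCP orientation; "wrist_force": force on the tool from outside, world axes, zero at the start; "moment": the same for the moment, N m; "finger_gap": finger opening in mm.
Only numpy, scipy, OpenCV 4.12 (cv2) and the standard library are available. Lean on these libraries where they do the work, as an engineer would, in place of code of your own. Each camera call takes 0.05 s, during which the arm holds its last target. There are 200 camera calls.

TASK

Set the label dispenser up for the roll it holds: turn the black batch dial to 5, that is the fifth click clockwise from the red zero mark, and turn the blue width knob until its white pointer line is at the yellow tab. With both set, press the green feed key fully down and let it go. Leave the carton, the roll of packing tape and the marker pen where they are.

Things in the scene. Friction and masses are not known exactly. Their poses are not given: they have to be found in the camera images.
- dispenser: Label dispenser, a grey cabinet that cannot move: 240 mm (x) by 360 mm (y), flat top (the panel) 100 mm above the table. Origin: centre of its underside; x points away from its front (label slot), y to the left seen from the front; turned by up to 0.25 rad. On the panel, in its frame, mm: black batch dial (20, -115), blue width knob (20, 0), green feed key (-75, -55).
- batch_dial (a joint): Angle of the batch dial, rad, 0 at the red zero mark, growing clockwise seen from above. It clicks into a rest every 0.4189 rad (24 deg): rests 0 to 9, stops at both ends, a radial tick on the panel at each (wide red for 0, black for 1 to 9). Let go, it falls into the nearest rest; about 0.08 N m takes it to the next. Rest 5: 2.094 rad. Starts between rests 0 and 3.
- dial_grip (a point): On the batch dial's axis, 30 mm above the panel (130 above the table), a good height to grip. The dial: round black skirt of 56 mm diameter, top 10 mm above the panel, and across it an upright bar 48 mm long, 14 mm thick, up to 42 mm above the panel, gripped across its thickness and turned about the upright axis. x: along the bar towards its white pointer line; z up.
- dial_pointer (a point): Outer end of the batch dial's white pointer line, at the edge of the skirt, 28 mm from the axis and 10 mm above the panel.
- width_knob (a joint): Angle of the blue width knob, rad, growing clockwise seen from above, range 0 to 3.4 (stops). It turns smoothly without clicks against light friction, 0.03 N m, and stays where it is left. It starts 0.5 to 1.3 rad short of (anticlockwise of) the yellow tab.
- knob_grip (a point): On the width knob's axis, 30 mm above the panel (130 above the table), a good height to grip. The knob: round blue skirt of 48 mm diameter, top 10 mm above the panel, and across it an upright bar 41 mm long, 14 mm thick, up to 42 mm above the panel, gripped across its thickness. x: along the bar towards its white pointer line; z up.
- knob_pointer (a point): Outer end of the width knob's white pointer line, at the edge of its skirt, 24 mm from the axis and 10 mm above the panel; x axis outwards along the line.
- tab_mark (a point): On the yellow tab beside the width knob, 30 mm from the knob's axis, 5 mm above the panel. The tab is 16 mm long (radial), 7 mm wide, low on the panel, at another angle in each episode; the robot cannot move it. x: outwards from the knob's axis through the tab's middle. The knob is set when its pointer line points at it.
- feed_key_top (a point): Top centre of the round green feed key (26 mm diameter, in a black collar of 42 mm diameter that stands 12 mm above the panel); the key's top is 22 mm above the panel when up.
- feed_key (a joint): How far the feed key is pressed, m: 0 up, 0.006 fully down. A spring of about 1.5 N at the start and 5 N fully down pushes it up again.
- roll_top (a point): Top of the white label roll sunk into the left of the panel, 46 mm above the panel (146 mm above the table); keep clear of it. Its axis lies along the dispenser's y; above the panel it measures 114 mm along the dispenser's x and, with two low black cheeks, 92 mm along its y, centred on this point.
- carton: Cardboard carton, 160 x 110 x 90 mm high, 0.45 kg, standing loose on the table beside the dispenser; origin at the centre of its underside.
- tape_roll: Roll of amber packing tape lying flat, 100 mm diameter, 48 mm high, loose; origin at the centre of its underside.
- marker: White marker pen with a red cap, 130 mm long, 17 mm thick, lying loose on the table to the right of the dispenser; origin near the middle of its underside, x axis along it towards the cap.

How it is judged:
By the outcome, as a careful person would: the job done as asked, in the order asked, and still so for the second after the job is handed in, with the robot touching nothing.
It also fails if it takes over 53 s, if anything falls off the work surface, if the arm or the gripper's body presses on something with over 40 N, if the wrist force passes 120 N, or if a joint passes its speed limit or range.

## Working session

There is one attempt and no reset: what is moved stays moved. The work goes in short steps, Python scripts to look and compute and a shell command to move; the robot and the scene stay as the last step left them, time stands still between calls to the robot, and variables do not carry over. Pictures are saved under pics/ and viewed, about 8 in all and at most 12, crops included, and the job is handed in when it is done.

```bash
mkdir -p pics; ls; cat > h.py <<'E'
import numpy as np, cv2
from cell import manip
def ray(p,u,v,z):
    E=np.array(p["extrinsics"]);R=E[:3,:3];t=E[:3,3]
    d=R.T@np.array([(u-p["cx"])/p["fx"],(v-p["cy"])/p["fy"],1]);c=-R.T@t
    return c+d*(z-c[2])/d[2]
def proj(p,X):
    E=np.array(p["extrinsics"]);q=E[:3,:3]@np.array(X)+E[:3,3]
    return np.array([p["fx"]*q[0]/q[2]+p["cx"],p["fy"]*q[1]/q[2]+p["cy"]])
def save(p,n,crop=None,s=1):
    im=p["pixels"][:,:,::-1]
    if crop: a,b,c,d=crop; im=im[b:d,a:c]
    cv2.imwrite("pics/"+n,cv2.resize(im,None,fx=s,fy=s,interpolation=cv2.INTER_CUBIC))
E
python3 - <<'E'
from h import *
s=manip.read_state();print({k:np.round(v,3).tolist() for k,v in s.items()})
for c in("top","scene"):
    p=manip.camera(c);save(p,c+"1.png",s=1.5)
    E=np.array(p["extrinsics"]);print(c,p["fx"],(-E[:3,:3].T@E[:3,3]).round(),E[:3,:3].round(2).tolist())
    for n in["dispenser","dial_grip","dial_pointer","knob_grip","knob_pointer","tab_mark","feed_key_top","roll_top","carton","tape_roll","marker"]:
        print(n,[(np.round(r["location"],1).tolist(),round(r["conf"],2),proj(p,r["location"]).round().tolist()) for r in manip.search_frame(p,n)[:2]])
E
```

```text
pics
{'clock': 0.0, 'joints': [1.237, 0.301, 1.522, -0.0, 1.321, -0.067], 'qd': [-0.002, 0.0, 0.001, -0.001, 0.0, 0.0], 'effort': [0.004, -53.181, -35.273, 0.071, 0.024, -0.0], 'eef_pos': [144.931, 530.274, 204.851], 'eef_rot': [-3.14, -0.0, 2.875], 'wrist_force': [-0.449, -0.612, 0.034], 'moment': [-0.005, 0.0, 0.025], 'finger_gap': 94.178}
top 436.29670132916647 [ 426.   33. 1657.] [[-0.03, -1.0, -0.02], [-1.0, 0.03, -0.04], [0.04, 0.02, -1.0]]
dispenser [([643.8, -274.8, 16.1], 0.63, [343.0, 146.0]), ([530.1, 56.8, 97.5], 0.56, [255.0, 177.0])]
dial_grip [([576.9, -52.0, 110.3], 0.69, [286.0, 163.0])]
dial_pointer [([571.1, -53.5, 108.9], 0.48, [286.0, 165.0])]
knob_grip [([553.0, 60.5, 112.2], 0.65, [254.0, 171.0]), ([437.6, 477.6, 93.7], 0.29, [139.0, 206.0])]
knob_pointer [([547.5, 57.7, 111.4], 0.68, [255.0, 172.0])]
tab_mark []
feed_key_top []
roll_top []
carton [([435.8, 477.2, 92.4], 0.58, [139.0, 207.0])]
tape_roll [([410.3, -410.6, 19.5], 0.56, [382.0, 207.0]), ([533.6, 58.7, 104.6], 0.5, [255.0, 176.0])]
marker [([645.0, -276.8, 17.0], 0.55, [344.0, 146.0])]
scene 346.596914127392 [1042.  -70.  916.] [[0.17, 0.98, 0.01], [0.81, -0.14, -0.57], [-0.56, 0.11, -0.82]]
dispenser [([566.5, 47.4, 101.3], 0.83, [268.0, 219.0])]
dial_grip [([584.3, -55.8, 110.1], 0.66, [231.0, 228.0])]
dial_pointer [([577.7, -60.3, 111.8], 0.73, [229.0, 226.0])]
knob_grip [([559.5, 54.2, 118.0], 0.64, [270.0, 213.0])]
knob_pointer [([560.4, 55.3, 122.8], 0.67, [270.0, 212.0])]
tab_mark []
feed_key_top [([472.6, -14.2, 121.6], 0.56, [240.0, 190.0])]
roll_top [([566.9, 45.2, 94.8], 0.79, [267.0, 220.0])]
carton [([451.1, 469.8, 89.7], 0.81, [395.0, 169.0]), ([407.6, -410.0, 33.4], 0.69, [108.0, 208.0])]
tape_roll [([407.8, -407.6, 35.9], 0.85, [108.0, 207.0])]
marker [([657.8, -271.3, 11.1], 0.86, [157.0, 282.0])]
```

```bash
python3 - <<'E'
from h import *
p=manip.camera("top");q=manip.camera("scene")
a=p["pixels"][120:230,190:330,::-1];b=q["pixels"][150:270,190:350,::-1]
a=cv2.resize(a,None,fx=5,fy=5,interpolation=3);b=cv2.resize(b,None,fx=5,fy=5,interpolation=3)
cv2.imwrite("pics/a.png",a);cv2.imwrite("pics/b.png",b)
E
```

```text
(no output)
```

View pics/a.png

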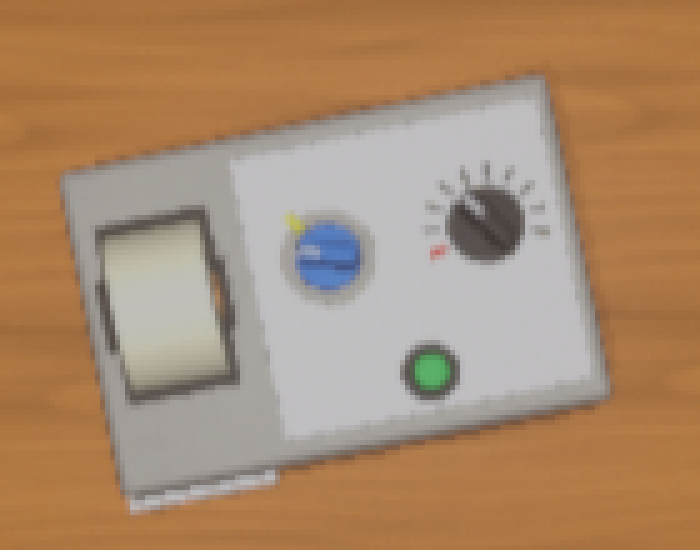

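View pics/b.png

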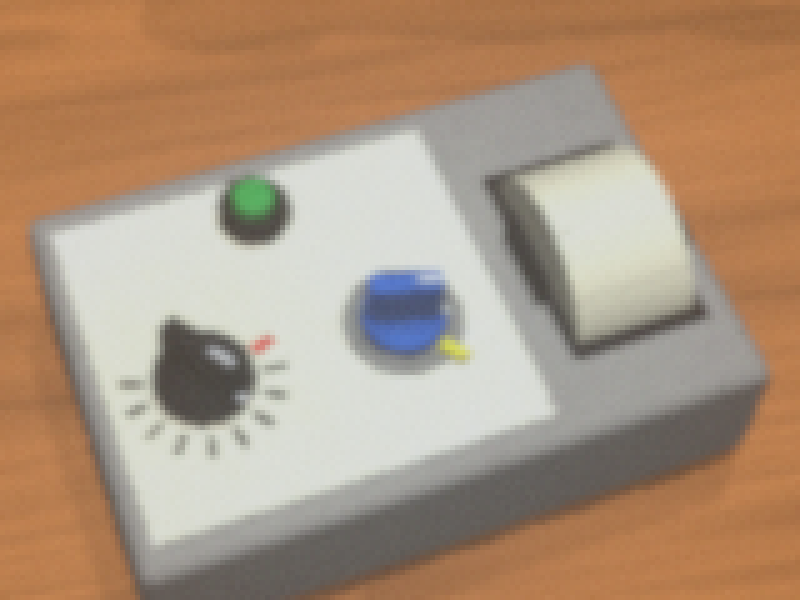

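```bash
cat >> h.py <<'E'
def rect(p,c,z,yaw,half=45,s=5):
    # rectified: up = dispenser +x, right = dispenser -y, s px/mm
    n=2*half*s; cs,sn=np.cos(yaw),np.sin(yaw)
    src=[];dst=[]
    for dx,dy in((half,half),(half,-half),(-half,-half),(-half,half)):
        src.append(proj(p,[c[0]+cs*dx-sn*dy,c[1]+sn*dx+cs*dy,z]));dst.append([(half-dy)*s,(half-dx)*s])
    H=cv2.getPerspectiveTransform(np.float32(src),np.float32(dst))
    return cv2.warpPerspective(p["pixels"],H,(n,n),flags=cv2.INTER_CUBIC)[:,:,::-1].copy()
E
python3 - <<'E'
from h import *
from scipy.optimize import least_squares
p=manip.camera("top");q=manip.camera("scene")
def green(p):
    hsv=cv2.cvtColor(p["pixels"],cv2.COLOR_RGB2HSV)
    m=cv2.inRange(hsv,(50,100,60),(80,255,255));v,u=np.nonzero(m);return ray(p,u.mean(),v.mean(),122)
g=[green(x) for x in(p,q)];print("green",np.round(g,1))
ca=[(62,175),(545,73),(610,400),(125,495)]
cb=[(150,585),(32,228),(588,66),(770,378)]
ma=[(120,180),(120,-180),(-120,-180),(-120,180)]
mb=[(120,-180),(-120,-180),(-120,180),(120,180)]
A=[ray(p,190+a/5,120+b/5,100)[:2] for a,b in ca];B=[ray(q,190+a/5,150+b/5,100)[:2] for a,b in cb]
def fit(W,M):
    f=lambda t:np.concatenate([np.array([t[0]+np.cos(t[2])*x-np.sin(t[2])*y,t[1]+np.sin(t[2])*x+np.cos(t[2])*y])-w for (x,y),w in zip(M,W)])
    r=least_squares(f,[550,30,.2]);print(r.x.round(3),r.fun.round(1));return r.x
K=[(-75,-55)]
fit(A,ma);fit(B,mb)
t=fit(A+B+[g[0][:2],g[1][:2]]*1,ma+mb+K*2)
T=lambda x,y:np.array([t[0]+np.cos(t[2])*x-np.sin(t[2])*y,t[1]+np.sin(t[2])*x+np.cos(t[2])*y])
d,k=T(20,-115),T(20,0);print("dial",d,"knob",k,"key",T(-75,-55));np.save("t.npy",t)
rows=[]
for c in(d,k):
    r=[]
    for x,z in((p,100),(p,110),(q,100),(q,110)):
        i=rect(x,c,z,t[2],40,4);i=cv2.resize(i,(300,300));cv2.circle(i,(150,150),int((28 if c is d else 24)*3.75),(255,0,255),1);cv2.drawMarker(i,(150,150),(0,255,0),0,8);r.append(i)
    rows.append(r)
cv2.imwrite("pics/r.png",np.vstack([np.hstack([rows[0][0],rows[1][0]]),np.hstack([rows[0][1],rows[1][1]])]))
cv2.imwrite("pics/r2.png",np.vstack([np.hstack([rows[0][2],rows[1][2]]),np.hstack([rows[0][3],rows[1][3]])]))
E
```

```text
green [[469.  -14.3 122. ]
 [469.9 -13.8 122. ]]
[5.31284e+02 5.08460e+01 1.72000e-01] [ 2.7  4.   0.9 -2.5 -0.3 -4.4 -3.3  2.9]
[5.38498e+02 5.46710e+01 1.80000e-01] [ 5.  -4.3 -3.3 -5.3 -3.7  3.9  2.   5.7]
[5.34647e+02 5.28510e+01 1.76000e-01] [ 5.3  6.3  4.8  0.1  3.8 -2.7 -0.5  4.3  0.4 -6.9 -8.  -6.7 -6.9  2.8
 -0.9  3.5  1.4 -0.1  0.6 -0.6]
dial [574.44448569 -56.88143199] knob [554.33896048  56.34739762] key [470.4177872  -14.41443302]
```

View pics/r.png

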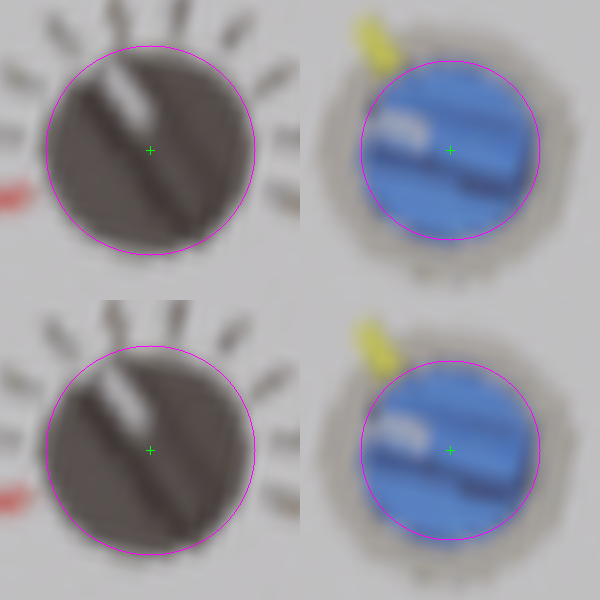

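View pics/r2.png

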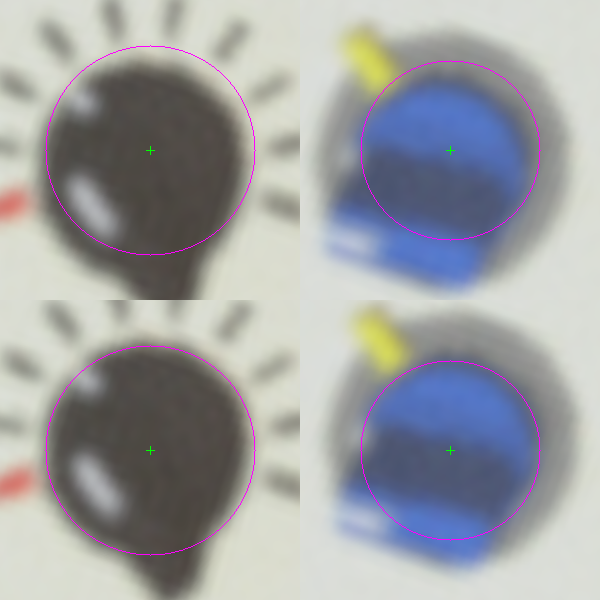

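The top view shows the dispenser turned about +0.176 rad. Its dial pointer is near tick 3 (about -38° from dispenser x), with rest 5 at about +12°. The knob pointer is at about -76° and the yellow tab at about -35°. The circles drawn at the fitted axes match both skirts.

I'll move to the dial first.

```bash
python3 -m crank '[{"offset":[0.4295,-0.587,0],"spin":-117.5},{"offset":[0.4295,-0.587,0],"spin":-117.5},{"offset":[0.4295,-0.587,0],"spin":-117.5},{"offset":[0.4295,-0.587,0],"spin":-117.5},{"offset":[0.4295,-0.587,0],"spin":-117.5},{"offset":[0.4295,-0.587,0],"spin":-117.5},{"offset":[0.4295,-0.587,0],"spin":-117.5},{"offset":[0.4295,-0.587,0],"spin":-117.5}]' 0.5 30
```

```text
clock: 2.07
eef_pos: [342.6, 259.8, 205.8]
eef_rot: [3.141, -0.0, 1.869]
wrist_force: [1.4, 1.0, 0.1]
finger_gap: 47.4
```

```bash
python3 -m crank '[{"offset":[0.2318,-0.3167,0],"spin":-60},{"offset":[0.2318,-0.3167,0],"spin":-60},{"offset":[0.2318,-0.3167,0],"spin":-60},{"offset":[0.2318,-0.3167,0],"spin":-60},{"offset":[0.2318,-0.3167,0],"spin":-60},{"offset":[0.2318,-0.3167,0],"spin":-60},{"offset":[0.2318,-0.3167,0],"spin":-60},{"offset":[0.2318,-0.3167,0],"spin":-60}]'
```

```text
clock: 2.73
eef_pos: [539.3, -9.8, 205.8]
eef_rot: [3.141, -0.0, 0.868]
wrist_force: [1.3, 0.8, 0.3]
finger_gap: 46.9
```

```bash
python3 -m crank '[{"offset":[0.018,-0.024,0],"spin":-2.7},{"offset":[0.035,-0.047,0],"spin":-2.7},{"offset":[0.035,-0.047,0],"spin":-2.7},{"offset":[0.035,-0.047,-0.025],"spin":-2.7},{"offset":[0.035,-0.047,-0.05],"spin":-2.7},{"offset":[0.035,-0.047,-0.075],"spin":-2.7},{"offset":[0.035,-0.047,-0.091],"spin":-2.7},{"offset":[0.035,-0.047,-0.091],"spin":-2.7}]'
python3 -m crank '[{"offset":[0,0,0],"spin":0},{"offset":[0,0,0],"spin":0},{"offset":[0,0,0],"spin":0},{"offset":[0,0,0],"spin":0},{"offset":[0,0,0],"spin":0},{"offset":[0,0,0],"spin":0},{"offset":[0,0,0],"spin":0},{"offset":[0,0,0],"spin":0}]' 0 35
```

```text
clock: 3.4
eef_pos: [573.1, -56.4, 112.1]
eef_rot: [-3.139, 0.002, 0.822]
wrist_force: [-0.6, -0.3, -0.0]
finger_gap: 46.9
clock: 4.07
eef_pos: [573.0, -56.1, 112.7]
eef_rot: [-3.139, 0.001, 0.822]
wrist_force: [-4.5, 3.0, 5.8]
finger_gap: 13.7
```

Gripped at a 13.7 mm gap, so the bar is aligned. I'll turn 48° clockwise and rise 2 mm.

```bash
python3 -m crank '[{"offset":[0,0,0.002],"spin":-6},{"offset":[0,0,0.002],"spin":-12},{"offset":[0,0,0.002],"spin":-18},{"offset":[0,0,0.002],"spin":-24},{"offset":[0,0,0.002],"spin":-30},{"offset":[0,0,0.002],"spin":-36},{"offset":[0,0,0.002],"spin":-42},{"offset":[0,0,0.002],"spin":-48}]'
python3 - <<'E'
from h import *
s=manip.read_state();print(s["moment"],s["wrist_force"],s["eef_pos"],np.degrees(s["eef_rot"][2]))
E
```

```text
clock: 4.73
eef_pos: [572.9, -56.1, 112.9]
eef_rot: [-3.139, 0.002, -0.021]
wrist_force: [7.8, -0.8, -18.0]
finger_gap: 14.0
[-0.23023283 -1.44635161 -0.00880722] [  7.78242026  -0.75607363 -17.98909129] [572.86787805 -56.1128546  112.93957704] -1.224666317305496
```

```bash
python3 -m crank '[{"offset":[0,0,0],"spin":0},{"offset":[0,0,0],"spin":0},{"offset":[0,0,0],"spin":0},{"offset":[0,0,0],"spin":0},{"offset":[0,0,0.03],"spin":0},{"offset":[0,0,0.06],"spin":0},{"offset":[0,0,0.08],"spin":0},{"offset":[-0.03,0.03,0.09],"spin":0}]' 0.5
python3 -m crank '[{"offset":[-0.04,0.0,0],"spin":5},{"offset":[-0.08,0,0],"spin":12},{"offset":[-0.12,0,0],"spin":19},{"offset":[-0.16,0,0],"spin":26},{"offset":[-0.19,0,0],"spin":33},{"offset":[-0.19,0,0],"spin":40},{"offset":[-0.19,0,0],"spin":47},{"offset":[-0.19,0,0],"spin":54}]'
cat > look.py <<'E'
from h import *
import sys
t=np.load("t.npy")
T=lambda x,y:np.array([t[0]+np.cos(t[2])*x-np.sin(t[2])*y,t[1]+np.sin(t[2])*x+np.cos(t[2])*y])
p=manip.camera("top");q=manip.camera("scene");d,k=T(20,-115),T(20,0);R=[]
for x in(p,q):
    r=[]
    for c in(d,k):
        i=cv2.resize(rect(x,c,110,t[2],40,4),(300,300));cv2.drawMarker(i,(150,150),(0,255,0),0,8);r.append(i)
    R.append(np.hstack(r))
cv2.imwrite("pics/"+sys.argv[1],np.vstack(R))
E
python3 look.py l1.png
```

```text
clock: 5.4
eef_pos: [547.0, -30.1, 205.4]
eef_rot: [-3.14, -0.002, -0.023]
wrist_force: [0.4, 0.3, -1.1]
finger_gap: 46.6
clock: 6.07
eef_pos: [356.9, -30.1, 206.1]
eef_rot: [3.141, -0.003, 0.927]
wrist_force: [-0.2, -0.2, 0.2]
finger_gap: 47.0
```

View pics/l1.png

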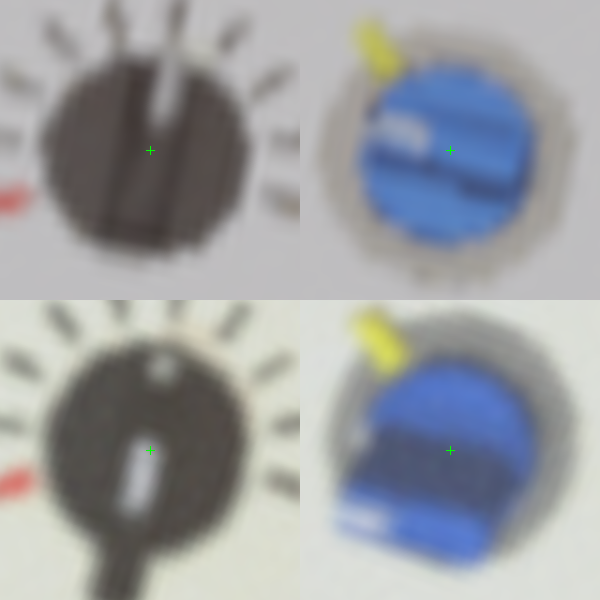

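The dial now points at the fifth tick, counting (10,200) as red 0 and (178,15) as 5. Next I'll measure the tab direction and the knob axis precisely.

```bash
python3 - <<'E'
from h import *
t=np.load("t.npy");c=[t[0]+np.cos(t[2])*20,t[1]+np.sin(t[2])*20]
P=[]
for n in("top","scene"):
    p=manip.camera(n);hsv=cv2.cvtColor(rect(p,c,105,0,45,8),cv2.COLOR_BGR2HSV)
    m=cv2.inRange(hsv,(22,90,90),(36,255,255));_,l,st,ce=cv2.connectedComponentsWithStats(m);j=1+np.argmax(st[1:,4])
    v,u=np.nonzero(l==j);X=np.c_[45-v/8,45-u/8] # world dx,dy
    w,V=np.linalg.eigh(np.cov(X.T));a=V[:,1];a*=np.sign(a@X.mean(0))
    print(n,"tab centroid",X.mean(0).round(2),"r",np.linalg.norm(X.mean(0)).round(1),"ang",np.degrees(np.arctan2(*X.mean(0)[::-1])).round(1),"axis",np.degrees(np.arctan2(a[1],a[0])).round(1),"std",np.sqrt(w).round(2))
    # grey ring/disc around the knob on the panel (z100): dark vs white panel; and blue region at z=110
    h2=cv2.cvtColor(rect(p,c,110,0,45,8),cv2.COLOR_BGR2HSV);b=cv2.inRange(h2,(100,100,40),(125,255,255))
    v,u=np.nonzero(b);print(" blue centroid",45-v.mean()/8,45-u.mean()/8,"ext x",45-v.max()/8,45-v.min()/8,"y",45-u.max()/8,45-u.min()/8)
    h=cv2.cvtColor(p["pixels"],cv2.COLOR_RGB2HSV);m=cv2.inRange(h,(50,100,60),(80,255,255));v,u=np.nonzero(m);print(" green",ray(p,u.mean(),v.mean(),122).round(1))
    print(" dial/knob tri",[np.round(r["location"],1).tolist() for r in manip.search_frame(p,"knob_grip")[:1]+manip.search_frame(p,"tab_mark")[:1]])
E
```

```text
top tab centroid [22.54 23.19] r 32.3 ang 45.8 axis 40.2 std [1.76 3.57]
 blue centroid -2.042742108109323 -0.9617432009193152 ext x -24.0 20.875 y -20.75 21.875
 green [469.  -14.3 122. ]
 dial/knob tri [[550.4, 58.6, 108.7]]
scene tab centroid [22.1  23.69] r 32.4 ang 47.0 axis 41.8 std [2.22 4.09]
 blue centroid -0.9517540455586158 0.18735528477369456 ext x -28.125 22.75 y -21.375 23.75
 green [470.  -13.3 122. ]
 dial/knob tri [[560.3, 54.4, 115.8]]
```

```bash
python3 -m crank '[{"offset":[0.037,0.016,0],"spin":7},{"offset":[0.074,0.032,0],"spin":14},{"offset":[0.111,0.048,0],"spin":21},{"offset":[0.148,0.064,0],"spin":28},{"offset":[0.185,0.08,0],"spin":33},{"offset":[0.197,0.0866,0],"spin":33},{"offset":[0.197,0.0866,0],"spin":33},{"offset":[0.197,0.0866,0],"spin":33}]'
python3 -m crank '[{"offset":[0,0,-0.02],"spin":0},{"offset":[0,0,-0.04],"spin":0},{"offset":[0,0,-0.06],"spin":0},{"offset":[0,0,-0.075],"spin":0},{"offset":[0,0,-0.085],"spin":0},{"offset":[0,0,-0.091],"spin":0},{"offset":[0,0,-0.091],"spin":0},{"offset":[0,0,-0.091],"spin":0}]'
python3 -m crank '[{"offset":[0,0,0],"spin":0},{"offset":[0,0,0],"spin":0},{"offset":[0,0,0],"spin":0},{"offset":[0,0,0],"spin":0},{"offset":[0,0,0],"spin":0},{"offset":[0,0,0],"spin":0},{"offset":[0,0,0],"spin":0},{"offset":[0,0,0],"spin":0}]' 0 25
```

```text
clock: 7.13
eef_pos: [553.8, 56.7, 204.5]
eef_rot: [-3.139, -0.002, 1.493]
wrist_force: [-0.2, -0.6, 0.8]
finger_gap: 47.0
clock: 7.8
eef_pos: [553.9, 56.5, 114.3]
eef_rot: [-3.139, -0.002, 1.493]
wrist_force: [-0.1, -0.3, 0.4]
finger_gap: 46.7
clock: 8.47
eef_pos: [552.8, 56.5, 114.4]
eef_rot: [-3.136, -0.002, 1.493]
wrist_force: [-10.2, -0.6, 8.1]
finger_gap: 13.7
```

```bash
python3 -m crank '[{"offset":[-0.0005,0,0],"spin":-6},{"offset":[-0.0005,0,0],"spin":-12},{"offset":[-0.0005,0,0],"spin":-18},{"offset":[-0.0005,0,0],"spin":-24},{"offset":[-0.0005,0,0],"spin":-30},{"offset":[-0.0005,0,0],"spin":-36},{"offset":[-0.0005,0,0],"spin":-41.5},{"offset":[-0.0005,0,0],"spin":-41.5}]'
python3 -m crank '[{"offset":[0,0,0],"spin":0},{"offset":[0,0,0],"spin":0},{"offset":[0,0,0],"spin":0},{"offset":[0,0,0],"spin":0},{"offset":[0,0,0.03],"spin":0},{"offset":[0,0,0.06],"spin":0},{"offset":[0,0,0.08],"spin":0},{"offset":[0,0,0.091],"spin":0}]' 0.5
python3 -m crank '[{"offset":[-0.04,-0.01,0],"spin":0},{"offset":[-0.08,-0.02,0],"spin":0},{"offset":[-0.12,-0.03,0],"spin":0},{"offset":[-0.16,-0.05,0],"spin":0},{"offset":[-0.19,-0.07,0],"spin":0},{"offset":[-0.19,-0.07,0],"spin":0},{"offset":[-0.19,-0.07,0],"spin":0},{"offset":[-0.19,-0.07,0],"spin":0}]' 0
python3 look.py l2.png
```

```text
clock: 9.13
eef_pos: [552.2, 56.6, 114.4]
eef_rot: [-3.136, -0.002, 0.764]
wrist_force: [-0.5, 1.3, 0.7]
finger_gap: 13.9
clock: 9.8
eef_pos: [552.9, 56.6, 208.2]
eef_rot: [-3.139, -0.005, 0.765]
wrist_force: [-0.5, 0.3, -0.1]
finger_gap: 46.9
clock: 10.47
eef_pos: [363.4, -13.4, 208.2]
eef_rot: [-3.139, -0.005, 0.765]
wrist_force: [0.2, -0.2, 0.5]
finger_gap: 0.8
```

View pics/l2.png

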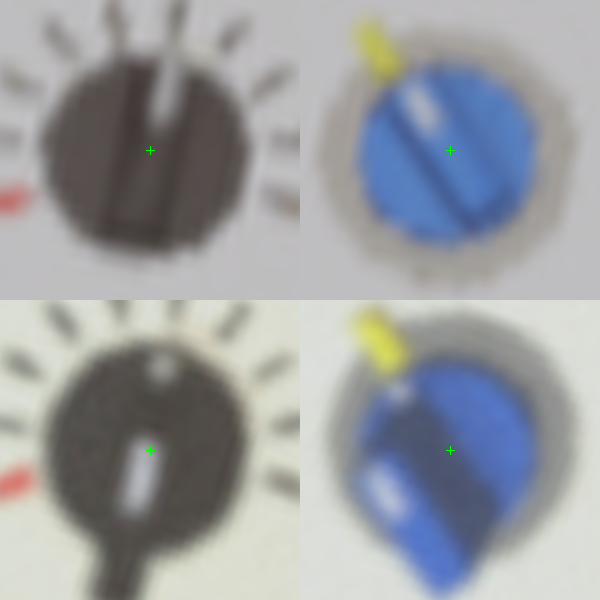

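The knob's pointer line now points at the yellow tab: bar at 43.8° world, tab at about 43.4° from the force-free axis. The dial is still on 5. Now the key.

```bash
python3 -m crank '[{"offset":[0.035,0,0],"spin":0},{"offset":[0.07,0,0],"spin":0},{"offset":[0.106,-0.0005,0],"spin":0},{"offset":[0.106,-0.0005,-0.03],"spin":0},{"offset":[0.106,-0.0005,-0.055],"spin":0},{"offset":[0.106,-0.0005,-0.07],"spin":0},{"offset":[0.106,-0.0005,-0.078],"spin":0},{"offset":[0.106,-0.0005,-0.078],"spin":0}]'
python3 -m crank '[{"offset":[0,0,-0.003],"spin":0},{"offset":[0,0,-0.006],"spin":0},{"offset":[0,0,-0.008],"spin":0},{"offset":[0,0,-0.01],"spin":0},{"offset":[0,0,-0.011],"spin":0},{"offset":[0,0,-0.012],"spin":0},{"offset":[0,0,-0.012],"spin":0},{"offset":[0,0,-0.012],"spin":0}]'
```

```text
clock: 11.23
eef_pos: [469.2, -13.1, 128.0]
eef_rot: [-3.135, -0.002, 0.766]
wrist_force: [-1.2, 0.3, 0.5]
finger_gap: 0.3
clock: 11.9
eef_pos: [469.6, -13.0, 116.5]
eef_rot: [-3.136, -0.003, 0.767]
wrist_force: [1.3, 2.7, 4.4]
finger_gap: 0.4
```

Fz of 4.4 N means the key is nearly down, so I'll go further until the stop shows.

```bash
python3 -m crank '[{"offset":[0,0,-0.001],"spin":0},{"offset":[0,0,-0.002],"spin":0},{"offset":[0,0,-0.003],"spin":0},{"offset":[0,0,-0.003],"spin":0},{"offset":[0,0,-0.003],"spin":0},{"offset":[0,0,-0.003],"spin":0},{"offset":[0,0,-0.003],"spin":0},{"offset":[0,0,-0.003],"spin":0}]'
```

```text
clock: 12.57
eef_pos: [469.9, -13.0, 115.7]
eef_rot: [-3.137, -0.004, 0.766]
wrist_force: [-10.0, 4.8, 32.7]
finger_gap: 0.6
```

The force rose to 33 N at z = 115.7, so the key is on its stop. I'll release it, retreat and check.

```bash
python3 -m crank '[{"offset":[0,0,0.01],"spin":0},{"offset":[0,0,0.03],"spin":0},{"offset":[0,0,0.06],"spin":0},{"offset":[0,0,0.09],"spin":0},{"offset":[-0.04,0,0.09],"spin":0},{"offset":[-0.08,0,0.09],"spin":0},{"offset":[-0.11,0,0.09],"spin":0},{"offset":[-0.11,0,0.09],"spin":0}]'
python3 look.py l3.png
python3 - <<'E'
from h import *
q=manip.camera("scene");save(q,"s3.png",s=1.5);print(manip.read_state()["wrist_force"])
h=cv2.cvtColor(q["pixels"],cv2.COLOR_RGB2HSV);v,u=np.nonzero(cv2.inRange(h,(50,100,60),(80,255,255)));print(ray(q,u.mean(),v.mean(),122).round(1))
for n in("carton","tape_roll","marker"):print(n,[np.round(r["location"],1).tolist() for r in manip.search_frame(q,n)[:1]])
E
```

```text
clock: 13.23
eef_pos: [355.9, -13.0, 205.3]
eef_rot: [-3.137, -0.003, 0.766]
wrist_force: [-1.7, -0.1, -0.2]
finger_gap: 0.4
[ 0.17199973  0.6979127  -0.72894281]
[470.2 -12.7 122. ]
carton [[451.3, 470.4, 92.3]]
tape_roll [[409.0, -407.0, 34.7]]
marker [[654.7, -272.8, 11.4]]
```

View pics/l3.png

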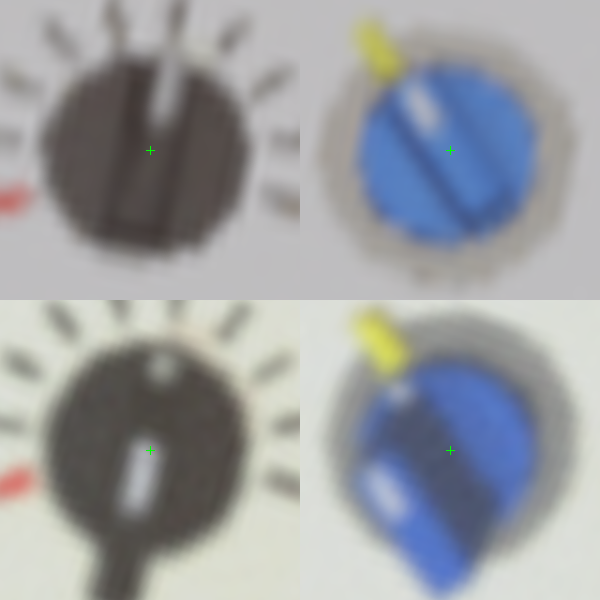

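The dial is on tick 5 at (178,15), the knob line points at the tab at (378,45), and the key is back up. The loose items haven't moved. Handing in.

```bash
python3 -c "
from cell import manip
print(manip.sign_off())"
```

```text
the job is handed in; nothing more can be done
None
```

The label dispenser is set up as asked, and I handed the job in at about 13.5 s on the robot's clock. The hand-in gives no verdict.

- **Batch dial:** I turned it from rest 3 to rest 5, and both cameras show its pointer at the fifth black tick after the red zero mark.
- **Width knob:** The bar was left at 43.8° in the world frame, and I measured the tab at about 43.4°. Both figures are good to only a degree or two. The tab's own long axis read 40–42°, which I put down to its blurred edges. The last picture shows the pointer line aimed at the tab.
- **Feed key:** I pressed it after both settings were done. The force rose to 33 N at 115.7 mm, which is the fully-down stop, and then I let it go. It looked back up within about 1 mm.
- **Loose items:** The carton, tape roll and marker read the same as at the start within about 3.5 mm, which is the detector's accuracy. The arm never went near them at their height.

The arm finished clear of everything, with wrist force near zero.

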